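# Fit the reference flat on the flatness tester

### The job

Get the bench flatness tester ready for checking flange faces: lift the dust cap off its nest and stand it in the empty grey tray, then take the glass flat with the three ball-footed ears out of the wooden case and set it gently on the nest, so that all three balls bear in their vees and it cannot rock. With the flat let go, swing the retaining latch over its ear right up to the stop, and turn the filter knob until the 4 stands centred in the window. Keep the flat upright, and leave the plain lens cell and everything else on the bench where it is.

Things in the scene. Friction and masses are not known exactly. Their poses are not given: they have to be found in the camera images.
- tester: Flatness tester: low grey instrument, 230 x 340 mm, top plate 90 mm above the bench, fixed. Origin on the bench; x to the far side, z up. Nest axis at y = +50 mm, filter knob axis at y = -90 mm, both at x = 0. On its far side, from x = 115 mm on, a black finned lamp house, top 116 mm above the bench. No part but the latch is higher than 13 mm over the plate within 65 mm of the nest's axis.
- nest (a point): The tester's three-vee seat, axes as the tester's. Three steel vees on a 40 mm radius at 90, 210 and 330 degrees from x; each is an open groove along the radius, 17 mm wide at its top 13 mm above the plate, its flanks at 52 degrees to the level. The point is on the nest's axis 6 mm above the plate: the seated flat's origin coincides with it. Any of three yaws, 120 degrees apart, will do.
- vee_a: The vee at the tester's +y side, under the latch: steel block 18 (along the radius) x 26 x 13 mm with the vee groove cut in its top. Origin at the centre of the block's underside, on the plate; x outward along the radius.
- vee_b: The vee at 210 degrees, same make and frame.
- vee_c: The vee at 330 degrees, same make and frame.
- flat: Reference flat: clear glass in a round aluminium cell, 60 mm diameter, with three ears at its foot and a 14 mm steel ball under each. About 0.25 kg. Origin on the axis at the balls' undersides, z up. Cell wall z = 9 to 42 mm; ears 14 mm wide, z = 9 to 15 mm, reaching 47 mm out; balls at 40 mm radius, at 90, 210, 330 degrees from x. Starts on its balls in the case, any yaw.
- lens: Bystander in the other compartment of the case: a lens in a plain round cell, 60 mm diameter, 30 mm tall, no ears and no balls, convex glass. Origin at the centre of its underside. Leave it.
- case: Low wooden case, open on top, 252 x 132 mm, walls 18 mm high and 6 mm thick, floor 6 mm thick, felt lined, one divider across its length; fixed. Origin at the centre of its underside, x along its length; compartment centres at x = -62 and +62 mm. Case and tray may have changed places.
- cap: Black plastic dust cap over the nest: a shallow round cover 112 mm diameter and 22 mm high, open below, standing loosely on the tester's plate, with a round knob 24 mm diameter and 26 mm high on top. 0.09 kg. Origin at the centre of the lower rim, z up; knob from z = 22 to 48 mm.
- tray_in (a point): Centre of the inner floor of the empty grey plastic tray, 146 x 146 mm outside, walls 22 mm high and 4 mm thick, floor 4 mm thick; fixed to the bench.
- latch (a joint): Retaining latch beside the nest: a flat steel bar turning on a vertical post, rad. 0 = at its stop, the bar's tip over the ear in vee_a (2.5 mm above it); 1.3 to 1.6 = swung clear, as at the start (end of travel 1.75). Closing is clockwise seen from above. Light friction (about 2 N at the pin); it stays where it is left.
- latch_pin (a point): Top of the upright finger pin on the latch's tail, moving with it: 12 mm diameter (14 mm at its head), standing 22 mm above the bar. 28 mm from the pivot, on the side away from the bar's tip: with the latch shut it is 28 mm beyond the pivot in the tester's +y, open it is on the tester's -x side of the pivot.
- latch_pivot (a point): Axis of the latch at the bar's upper face, 28 mm above the tester's plate, 78 mm from the nest's axis in the tester's +y. The bar is 12 mm wide and 4 mm thick, its tip 40 mm from the pivot.
- dial (a joint): Filter wheel of the tester, rad, growing as the knob is turned clockwise seen from above. Eight black figures 0 to 7 on a white disc, 45 degrees apart; figure n is centred in the window at n x pi/4 (the 4 at 3.142). Starts at 1.75 to 2.55 (between 2 and 3), has friction (0.06 N m) and stays where it is left.
- dial_grip (a point): On the filter knob's axis, 41 mm above the tester's plate, a good height for the grip. The black knob has a bar handle 44 mm long, 12 mm wide, top 51 mm above the plate; at dial value 0 the bar lies along the tester's x axis, and it turns with the dial. The 40 mm round skirt under the bar ends 18.5 mm above the plate; the 112 mm square cover 12 mm above it.
- window (a point): Centre of the 20 x 18 mm window in the cover, 36 mm from the knob's axis on the tester's +x side. The figures read upright for somebody on the robot's side.
- transmitter: Bystander: pressure transmitter with blue housing on a steel flange, 240 mm tall, on a plywood board at the left. Origin at the centre of the flange's underside.
- flange: Bystander: blind steel flange, 150 mm diameter, 20 mm high, towards the back. Origin under its centre.
- bolt_long: Bystander: hex bolt lying on the bench, 68 mm long. Origin at its head, on the bench.
- bolt_short: Bystander: hex bolt lying on the bench, 48 mm long. Origin at its head, on the bench.
- wrench: Bystander: flat spanner, 180 mm, lying left of the tester. Origin under its middle.
- screwdriver: Bystander: screwdriver, 200 mm, lying at the right. Origin under its middle.
There are look-alikes about, which are no part of the job. What is shaped like the cap but green is not meant.

How it is judged (in metres and radians):
On the way, in this order (a step that is already met when the one before it is completed fails the run):
1. the dust cap stands upright in the tray, let go (horizontal distance between cap and tray_in below 0.025 m and z of cap in the frame of tray_in below 0.006 m and angle between cap's own z axis and vertical below 0.1 rad and contact force between cap and the fingers below 0.05 N), for 0.2 s.
2. the flat is down on the nest, all three vees bearing, let go (horizontal distance between flat and nest below 0.002 m and z of flat in the frame of nest between -0.0015 and 0.0015 m and angle between flat's own z axis and vertical below 0.025 rad and contact force between flat and vee_a above 0.2 N and contact force between flat and vee_b above 0.2 N and contact force between flat and vee_c above 0.2 N and contact force between flat and the fingers below 0.05 N), for 0.2 s.
3. with the flat seated, the latch is swung over its ear to the stop (horizontal distance between flat and nest below 0.002 m and z of flat in the frame of nest between -0.0015 and 0.0015 m and angle between flat's own z axis and vertical below 0.025 rad and value of joint latch below 0.12 rad), for 0.1 s.
At the end, for the whole second after the job is handed in: Cap upright in the tray (within 25 mm of its centre); flat released, at rest on the nest within 2 mm sideways, 1.5 mm in height, 0.025 rad of level, over 0.2 N on each vee; latch within 0.12 rad of its stop; dial within 0.1 rad of the 4 (all of step 3 and horizontal distance between cap and tray_in below 0.025 m and z of cap in the frame of tray_in below 0.006 m and angle between cap's own z axis and vertical below 0.1 rad and contact force between flat and vee_a above 0.2 N and contact force between flat and vee_b above 0.2 N and contact force between flat and vee_c above 0.2 N and contact force between flat and the fingers below 0.05 N and value of joint dial between 3.0416 and 3.2416 rad and linear speed of each of flat, cap below 0.01 m/s); the robot touches nothing.
It fails at once if the flat is tipped more than 0.5 rad (about 30 degrees) (angle between flat's own z axis and vertical above 0.5 rad).
It fails at once if the flat is knocked against or pressed on the tester with more than 60 N (contact force between flat and tester above 60 N).
It fails at once if the flat is dropped from more than 8 mm over the seat (contact force between flat and anything else below 0.02 N and z of flat in the frame of nest above 0.008 m).
It fails at once if the lens is shifted more than 20 mm or another bystander more than 30 mm (distance of lens from where it was at the start of the episode above 0.02 m or distance of any of transmitter, flange, bolt_long, bolt_short, wrench, screwdriver from where it was at the start of the episode above 0.03 m).
It also fails if it takes over 69 s, if anything falls off the work surface, if the arm or the gripper's body presses on something with over 40 N, if the wrist force passes 120 N, or if a joint passes its speed limit or range.

### The arm

A 6-joint arm with a two-finger parallel gripper is mounted at the origin on the work surface. World frame = base frame: x ahead of the robot, y to its left, z up, the work surface at z = 0. Lengths are in m, angles in degrees, forces in N, time in s.
With the tool pointing down it reaches from about 0.4 to 0.825 m from the base axis. Payload 7 kg.
Tool frame: the origin (TCP) lies at the very end of the fingers, on their centre line; the grasp point (between the pads) lies 19 mm behind it; z points along the fingers, y is the line along which they close (so a half turn about z gives the same grasp; the last joint's range is limited). The gripper opens to 88 mm and grips with 3 to 60 N. Pads are 19 mm wide; open, the fingers measure 130 mm over their backs; the gripper's body (78 mm by 193 mm) begins 47 mm behind the grasp point.
Start: joints at [-49.211, 20.546, 0.682, 0, -70.136, -16.507], TCP at [0.278, -0.615, 0.227] pointing down, gripper open.
Joint ranges: [-176.03, 176.03], [-82.01, 121.73], [-58.28, 71.71], [-173.87, 95.51], [-174.79, -0.11], [-173.66, 173.66]. Speed limits (degrees/s): [136.94, 136.94, 172.46, 180, 180, 180].

### API

Orientations are given as [roll, pitch, yaw] about the fixed x, y, z axes, in that order (R = Rz(yaw) Ry(pitch) Rx(roll)).
In Python, from plant import get_obs, snapshot, camera_params, close_job, boxes_of, cut_out, landmark_of gives the robot as it stands.
- The arm moves only by the shell command python3 -m inch 'ROWS' [OPENING]. ROWS is text: rows parted by semicolons, each of 6 numbers parted by spaces: the shift along the tool's x, y, z in units of 30 cm (1.0 is 30 cm), then the turn, a rotation vector about the tool's x, y, z in units of pi rad (1.0 is pi rad). A call has 1 to 10 rows; each row is the pose to reach, as a shift and turn from the pose commanded when the call began, along the tool's axes at that moment, turning the shorter way round; what a row does not reach only later rows make up. A row lasts 1/12 s, in which the tool goes at most 41.7 mm and 7.16 degrees, less where a joint would pass 70% of its speed; a pose out of reach is approached as far as the arm can. A call with a number of a shift or a turn outside -1 to 1 is refused whole. A call with a gripper value outside its range is refused whole. OPENING is the closure, from -1 (fully open) to 1 (shut), set as the call begins (- or left out, the last holds). The fingers move at their own pace and stop on an object; the grip force is fixed at half the most. Time passes only in rows, so rows that repeat a pose let the fingers close. It gives the time, the measured TCP pose, the force, the opening and the grip force at its end, in the units of the state.
- get_obs(): the state, without advancing time (a new reading comes with each control period).
- snapshot(name): name is "side" or "top" or "wrist"; returns the picture (420x560x3 uint8, red, green, blue); there is no depth.
- camera_params(name): a dict with "mtx" (3x3 intrinsics, pixels), "rvec" (rotation vector, rad) and "tvec" (3), from world to camera coordinates, as OpenCV has them. Camera axes: x right, y down, z forward; pixel columns grow to the right and rows downward; lengths in m; the calibration is good to about 2 mm. The wrist camera is an equidistant fisheye: a pixel r from the principal point sees the ray r / f radians off the axis. A picture is of the moment at which its call begins: read the wrist's pose just before it. camera_params takes no time and is no camera call; for the wrist camera it gives the pose at the moment of the call.
- close_job(): hands the job in; it is judged then, once.
Trained networks look in the newest picture that a camera, given by its name, has taken for a name from the list of things; names that differ only in an ending like _2 or _b are one class to them, and where a whole thing is asked for, a point or a joint stands for the part that bears it (a point fixed in the world has none). Each returns a list of dicts, best first, with "p" (0 to 1); they miss things now and then, are a little off and sometimes report something else, mostly with a low value. They report only what shows in the picture. A call takes as long as a camera call. They do not tell look-alikes from the thing itself.
- boxes_of(camera, thing): "rect" ([left, top, width, height] in pixels, round what is visible of it).
- cut_out(camera, thing): "pixels" (420x560 bool, what is visible of it) and "rect" ([left, top, width, height] in pixels, round what is visible of it).
- landmark_of(camera, thing): "uv" ([column, row] in pixels: a listed point, or the origin of a listed thing).
The state is a dict: "clock": time; "joint_pos": joint angles; "qvel": joint speeds; "tau": joint torques, N m; "tool_pos": TCP position; "orientation": TCP orientation; "force": force on the tool from outside, world axes, zero at the start; "moment": the same for the moment, N m; "opening": finger opening in m; "gripper_force": force on a finger pad.
Only numpy, scipy, OpenCV 4.12 (cv2) and the standard library are available. Lean on these libraries where they do the work, as an engineer would, in place of code of your own. Each camera call takes 0.05 s, during which the arm holds its last target. There are 200 camera calls.

## Working session

There is one attempt and no reset: what is moved stays moved. The work goes in short steps, Python scripts to look and compute and a shell command to move; the robot and the scene stay as the last step left them, time stands still between calls to the robot, and variables do not carry over. Pictures are saved under pics/ and viewed, at most 10 in all, crops included, and the job is handed in when it is done.

```bash
ls; mkdir -p pics
cat > h.py <<'E'
import numpy as np, cv2
from plant import *
from scipy.spatial.transform import Rotation as R
def save(cam,name):
    im=snapshot(cam); cv2.imwrite(f'pics/{name}.png',im[:,:,::-1]); return im
def ray(cam,uv,P=None):
    P=P or camera_params(cam); K=np.array(P['mtx'],float); Rm=cv2.Rodrigues(np.array(P['rvec'],float))[0]; t=np.array(P['tvec'],float).ravel()
    x=(uv[0]-K[0,2])/K[0,0]; y=(uv[1]-K[1,2])/K[1,1]
    if cam=='wrist':
        r=np.hypot(x,y); s=np.sin(r)/r if r>1e-9 else 1; d=np.array([x*s,y*s,np.cos(r)])
    else: d=np.array([x,y,1.])
    return -Rm.T@t, Rm.T@d
def atz(cam,uv,z,P=None):
    c,d=ray(cam,uv,P); return c+d*(z-c[2])/d[2]
def proj(cam,X,P=None):
    P=P or camera_params(cam); K=np.array(P['mtx'],float); Rm=cv2.Rodrigues(np.array(P['rvec'],float))[0]; t=np.array(P['tvec'],float).ravel()
    p=Rm@np.array(X,float)+t
    if cam=='wrist':
        r=np.hypot(p[0],p[1]); th=np.arctan2(r,p[2]); q=p[:2]/r*th
    else: q=p[:2]/p[2]
    return np.array([K[0,0]*q[0]+K[0,2],K[1,1]*q[1]+K[1,2]])
E
python3 - <<'E'
from h import *
a=save('top','top0'); b=save('side','side0')
o=get_obs(); print({k:np.round(v,3) for k,v in o.items()})
for c in('top','side'):
    P=camera_params(c); print(c,ray(c,(280,210),P))
Z=dict(cap=0.09,flat=.006,lens=.006,case=0,tray_in=.004,nest=.096,latch_pivot=.118,latch_pin=.14,dial_grip=.131,window=.102,tester=0,transmitter=0,flange=0)
for c in ('top','side'):
  for t,z in Z.items():
    try:
      for r in landmark_of(c,t)[:3]: print(c,t,round(r['p'],2),np.round(r['uv'],1),np.round(atz(c,r['uv'],z),4))
    except Exception as e: print(c,t,e)
E
```

```text
pics
{'clock': np.float64(0.1), 'joint_pos': array([-4.9213e+01,  2.0587e+01,  6.3900e-01, -1.6000e-02, -7.0136e+01,
       -1.6508e+01]), 'qvel': array([-0.067, -0.208,  0.044,  0.064,  0.003, -0.078]), 'tau': array([-0.0000e+00, -5.8416e+01,  2.9375e+01,  7.0150e+00,  1.0000e-02,
       -0.0000e+00]), 'tool_pos': array([ 0.277, -0.615,  0.226]), 'orientation': array([ 1.79916e+02, -9.00000e-03, -1.55726e+02]), 'force': array([0.111, 0.066, 0.425]), 'moment': array([ 0.009,  0.007, -0.044]), 'gripper_force': np.float64(0.0), 'opening': np.float64(0.088)}
top (array([0.4628851 , 0.04152871, 1.77002681]), array([ 0.04200037, -0.0072105 , -0.99914299]))
side (array([ 0.43745982, -1.20493156,  1.08382995]), array([ 0.06307433,  0.78715623, -0.61359656]))
top cap 0.95 [245.5 275.8] [0.3277 0.1361 0.09  ]
top cap 0.82 [217.6 210. ] [0.5326 0.2251 0.09  ]
top cap 0.73 [203.6 285.1] [0.2984 0.2662 0.09  ]
top flat 0.84 [395.2 205.1] [ 0.5551 -0.3517  0.006 ]
top lens 0.63 [397.4 237.7] [ 0.4476 -0.3582  0.006 ]
top case 0.86 [396.2 222. ] [ 0.4994 -0.356   0.    ]
top tray_in 0.95 [335.6 21
[... 879 characters left out ...]
 -0.3477  0.    ]
side case 0.61 [277.3 180.4] [0.5548 0.3773 0.    ]
side tray_in 0.57 [277.3 273.6] [ 0.512  -0.1407  0.004 ]
side nest 0.79 [276.5 184. ] [0.5397 0.2148 0.096 ]
side latch_pivot 0.95 [277.2 166.9] [0.5489 0.2928 0.118 ]
side latch_pivot 0.43 [280.4 275.4] [ 0.5122 -0.2608  0.118 ]
side latch_pivot 0.17 [356.3 266.1] [ 0.729  -0.2446  0.118 ]
side latch_pin 0.67 [272.6 149.9] [0.5388 0.3787 0.14  ]
side dial_grip 0.64 [285.3 193.5] [0.561  0.1057 0.131 ]
side window 0.58 [293.1 203.7] [0.5853 0.0847 0.102 ]
side tester 0.97 [279.6 209.5] [0.5477 0.1886 0.    ]
side transmitter 0.85 [270.3 154.3] [0.5413 0.5781 0.    ]
side flange 0.69 [362.  265.8] [ 0.7828 -0.1277  0.    ]
```

View pics/top0.png

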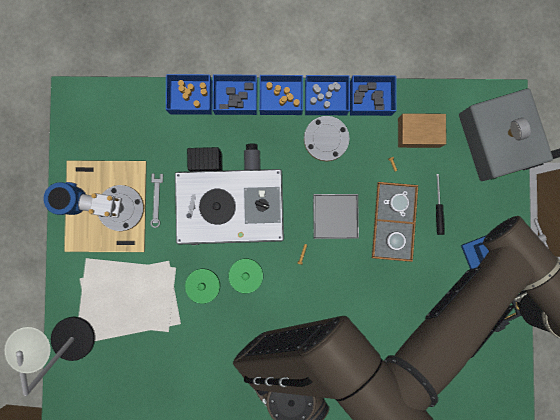

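View pics/side0.png

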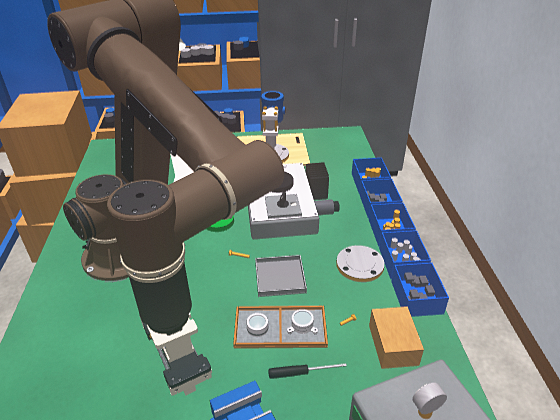

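Top view: the real black cap is on the tester at (217,206). Its two look-alikes are green and lie on the bench at (202,285) and (245,275), so they're ruled out. The flat with ears is at (400,202) and the plain lens at (396,241). The empty grey tray is at (335,215). The side view agrees on all of these.

```bash
cat >> h.py <<'E'
def rows(p,yaw,ref=None):
    """shift/turn (in row units) from the present pose to TCP p, tool down, yaw deg"""
    o=get_obs(); M=R.from_euler('xyz',o['orientation'],degrees=True)
    T=R.from_euler('xyz',[180,0,yaw],degrees=True)
    s=M.inv().apply(np.array(p)-o['tool_pos'])/.3; r=(M.inv()*T).as_rotvec()/np.pi
    print('ROW',' '.join(f'{v:.4f}' for v in np.r_[s,r]),'| dist',round(.3*np.linalg.norm(s),3),'ang',round(180*np.linalg.norm(r),1))
E
python3 - <<'E'
from h import *
rows([.48,-.27,.33],-90)
P=camera_params('wrist'); print(P['mtx'],ray('wrist',(280,210),P))
E
```

```text
ROW -1.0885 0.7717 -0.3448 -0.0000 -0.0000 -0.3651 | dist 0.413 ang 65.7
[[325.1922621    0.         284.07860299]
 [  0.         325.1922621  212.39432231]
 [  0.           0.           1.        ]] (array([ 0.21207595, -0.64425939,  0.3845028 ]), array([ 0.2413056 ,  0.09544905, -0.9657438 ]))
```

```bash
r="-1 0.71 -0.33 0 0 -0.365"; python3 -m inch '-0.3 0.2 -0.3 0 0 -0.1; -1 0.71 -0.34 0 0 -0.365; -1 0.71 -0.34 0 0 -0.365; -1 0.71 -0.34 0 0 -0.365; -1 0.71 -0.34 0 0 -0.365; -1 0.71 -0.34 0 0 -0.365; -1 0.71 -0.34 0 0 -0.365; -1 0.71 -0.34 0 0 -0.365; -1 0.71 -0.34 0 0 -0.365; -1 0.71 -0.34 0 0 -0.365'
python3 - <<'E'
from h import *
import json
o=get_obs(); print(np.round(o['joint_pos'],1),o['tool_pos'],o['orientation'],o['qvel'].max())
P=camera_params('wrist'); im=save('wrist','w1'); 
Z=dict(flat=.006,lens=.006,case=0,tray_in=.004)
for t,z in Z.items():
    for r in landmark_of('wrist',t)[:2]: print(t,round(r['p'],2),np.round(r['uv'],1),np.round(atz('wrist',r['uv'],z,P),4))
rows([.53,.20,.36],-90)
E
```

```text
clock: 2.23
tool_pos: [0.4659, -0.2942, 0.3305]
orientation: [-179.8, -0.0, -89.4]
force: [0.2, -0.6, 0.2]
opening: 0.0875
gripper_force: 0.0
[-11.9   5.8  -5.3  -0.  -78.8  12.5] [ 0.46591978 -0.2942327   0.33050323] [-1.79808811e+02 -3.13364224e-02 -8.94124313e+01] 10.397378895968952
flat 0.6 [219.1 133.7] [ 0.5641 -0.3526  0.006 ]
lens 0.77 [300.7 138.7] [ 0.4427 -0.345   0.006 ]
case 0.89 [261.  141.3] [ 0.5017 -0.3403  0.    ]
case 0.36 [220.6 133.3] [ 0.563 -0.353  0.   ]
tray_in 0.96 [249.2 264.3] [ 0.5223 -0.1426  0.004 ]
ROW -1.6605 -0.2209 -0.1057 0.0002 0.0000 -0.0004 | dist 0.504 ang 0.1
```

View pics/w1.png

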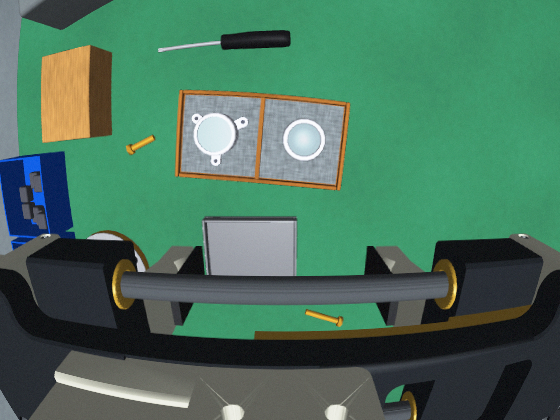

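```bash
python3 -m inch '-1 -0.11 -0.1 0 0 0; -1 -0.11 -0.1 0 0 0; -1 -0.11 -0.1 0 0 0; -1 -0.11 -0.1 0 0 0; -1 -0.11 -0.1 0 0 0; -1 -0.11 -0.1 0 0 0; -1 -0.11 -0.1 0 0 0; -1 -0.11 -0.1 0 0 0; -1 -0.11 -0.1 0 0 0'
python3 -m inch '-0.87 -0.11 0 0 0 0; -0.87 -0.11 0 0 0 0; -0.87 -0.11 0 0 0 0; -0.87 -0.11 0 0 0 0; -0.87 -0.11 0 0 0 0; -0.87 -0.11 0 0 0 0; -0.87 -0.11 0 0 0 0; -0.87 -0.11 0 0 0 0; -0.87 -0.11 0 0 0 0; -0.87 -0.11 0 0 0 0'
python3 - <<'E'
from h import *
o=get_obs(); print(np.round(o['joint_pos'],1),o['tool_pos'],o['orientation'],o['qvel'].max())
P=camera_params('wrist'); im=save('wrist','w2'); cv2.imwrite('pics/w2c.png',cv2.resize(im[:270,100:460,::-1],None,fx=2.2,fy=2.2,interpolation=cv2.INTER_CUBIC))
Z=dict(cap=0.09,nest=.096,latch_pivot=.118,latch_pin=.14,dial_grip=.131,window=.102,tester=0)
for t,z in Z.items():
    for r in landmark_of('wrist',t)[:2]: print(t,round(r['p'],2),np.round(r['uv'],1),np.round(atz('wrist',r['uv'],z,P),4))
E
```

```text
clock: 3.23
tool_pos: [0.4969, 0.0038, 0.3584]
orientation: [180.0, 0.0, -90.0]
force: [0.6, -1.1, 0.2]
opening: 0.0878
gripper_force: 0.0
clock: 4.07
tool_pos: [0.5301, 0.2615, 0.3583]
orientation: [180.0, -0.0, -90.1]
force: [-0.1, -0.4, -0.2]
opening: 0.0876
gripper_force: 0.0
[ 45.2   9.5   2.6   0.  -83.1 -45.3] [0.53006219 0.2615059  0.35829083] [ 1.79975360e+02 -4.11561914e-02 -9.01258360e+01] 0.034442573593320855
cap 0.8 [412.   99.2] [0.3558 0.1491 0.09  ]
cap 0.64 [268.1 153.9] [0.5505 0.2285 0.09  ]
latch_pivot 0.81 [272.7 217.1] [0.5443 0.3065 0.118 ]
latch_pin 0.95 [295.2 225. ] [0.5163 0.3101 0.14  ]
dial_grip 0.86 [264.2  42.2] [0.5526 0.09   0.131 ]
window 0.84 [238.8  46.1] [0.5865 0.0866 0.102 ]
tester 0.97 [273.  118.6] [0.5467 0.1804 0.    ]
```

View pics/w2c.png

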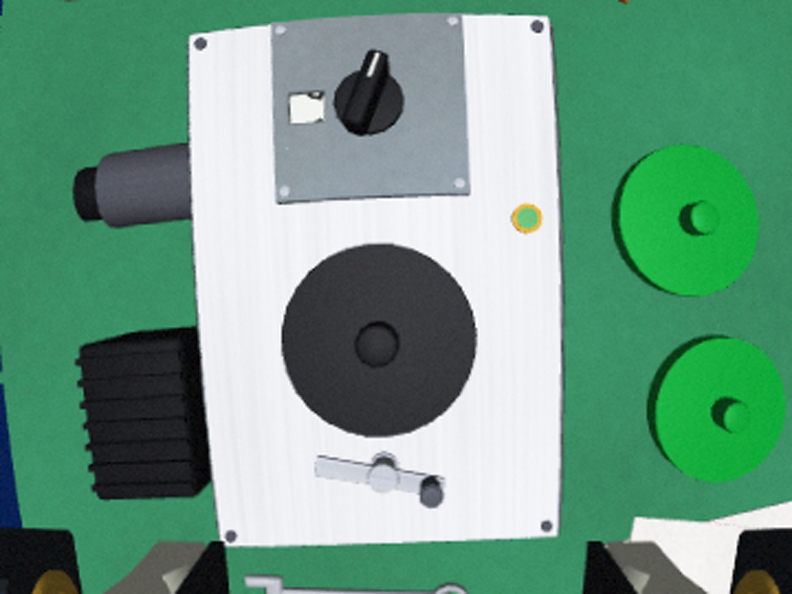

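The wrist picture shows the black cap on the nest with its knob at full-frame (271,156). The latch is open, with its pivot at (273,217) and its pin at (295,225). The dial bar is at (267,43). The green look-alikes lie off to the side on the bench, at crop (690,220) and (720,410).

Run:
```python
from h import *
f=lambda c:(c[0]/2.2+100,c[1]/2.2)
S=[atz('wrist',f(c),.091) for c in [(201,44),(538,27),(231,537),(547,526)]]
for s in S: print(np.round(s,4))
d=lambda a,b:np.degrees(np.arctan2(b[1]-a[1],b[0]-a[0]))
print('yaw', d(S[0],S[2])-90,d(S[1],S[3])-90,d(S[1],S[0]),d(S[3],S[2]), np.mean(S,0))
for z in (.13,.138): print('knob',atz('wrist',f((377,344)),z))
print('disc',atz('wrist',f((379,340)),.112), atz('top',(217,206),.112))
snapshot('top')
for t,z in [('cap',.09),('tray_in',.004)]:
  for c in ('top','wrist'):
    for r in cut_out(c,t)[:4]:
      m=r['pixels']; v,u=np.nonzero(m); print(t,c,round(r['p'],2),u.mean(),v.mean(),m.sum(), atz(c,(u.mean(),v.mean()),.115 if t=='cap' else .01))
```

```text
[0.6533 0.0424 0.091 ]
[0.4494 0.0353 0.091 ]
[0.6426 0.3565 0.091 ]
[0.4383 0.3487 0.091 ]
yaw 1.9456306766249156 2.0337112395741315 1.9922059639438066 2.1730190371628306 [0.54591134 0.19573499 0.091     ]
knob [0.54456011 0.22950767 0.13      ]
knob [0.54424769 0.22872064 0.138     ]
disc [0.54411574 0.22899934 0.112     ] [0.54404668 0.22470287 0.112     ]
cap top 0.96 217.58174904942965 206.34695817490496 1052 [0.54283486 0.22256361 0.115     ]
cap top 0.87 245.78925619834712 275.45454545454544 968 [0.33074779 0.13376412 0.115     ]
cap top 0.79 202.43382352941177 285.625 952 [0.29922418 0.26640898 0.115     ]
cap top 0.26 242.51811965811964 196.92905982905984 5850 [0.57238745 0.14576711 0.115     ]
cap wrist 0.79 411.0395526459356 100.00791052918713 3666 [0.36714576 0.1542195  0.115     ]
cap wrist 0.69 271.84548246322936 154.16760950379827 6187 [0.54442367 0.22855885 0.115     ]
tray_in top 0.81 336.0654911838791 215.9697732997481 1985 [ 0.51809743 -0.1556951   0.01      ]
```

```bash
python3 -m inch '0.118 -0.047 0.527 0 0 -0.0117; 0.118 -0.047 0.527 0 0 -0.0117; 0.118 -0.047 0.527 0 0 -0.0117; 0.118 -0.047 0.527 0 0 -0.0117; 0.118 -0.047 0.527 0 0 -0.0117; 0.118 -0.047 0.527 0 0 -0.0117; 0.118 -0.047 0.527 0 0 -0.0117'
python3 - <<'E'
from h import *
o=get_obs(); print(o['tool_pos'],o['orientation'],o['qvel'].max())
P=camera_params('wrist'); im=save('wrist','w3')
for r in cut_out('wrist','cap')[:4]:
  m=r['pixels']; v,u=np.nonzero(m); print(round(r['p'],2),r['rect'],u.mean(),v.mean(),m.sum(), atz('wrist',(u.mean(),v.mean()),.112,P))
for t,z in [('latch_pivot',.118),('latch_pin',.14),('cap',.09)]:
    for r in landmark_of('wrist',t)[:2]: print(t,round(r['p'],2),np.round(r['uv'],1),np.round(atz('wrist',r['uv'],z,P),4))
E
```

```text
clock: 5.3
tool_pos: [0.5449, 0.2286, 0.2025]
orientation: [-179.9, 0.0, -87.9]
force: [0.3, -0.7, 1.4]
opening: 0.0881
gripper_force: 0.0
[0.54489223 0.2286068  0.20249105] [-1.79864804e+02  3.19880042e-02 -8.78843866e+01] 1.189511022896551
0.81 [430.2, 82.7, 80.7, 93.3] 469.65847305876605 128.69803027836562 6143 [0.39108796 0.14701055 0.112     ]
0.72 [214.8, 145.0, 139.0, 129.9] 283.83320613335184 209.23929785610213 14413 [0.54532241 0.22365207 0.112     ]
0.56 [437.9, 197.4, 72.6, 43.8] 477.11446280991737 221.04297520661157 2420 [0.36961553 0.22778623 0.112     ]
latch_pivot 0.95 [280.1 306. ] [0.5454 0.3089 0.118 ]
latch_pin 0.84 [314.3 321.1] [0.5174 0.309  0.14  ]
cap 0.88 [473.6 234.6] [0.355  0.2482 0.09  ]
cap 0.83 [281.9 205.9] [0.5469 0.2266 0.09  ]
```

View pics/w3.png

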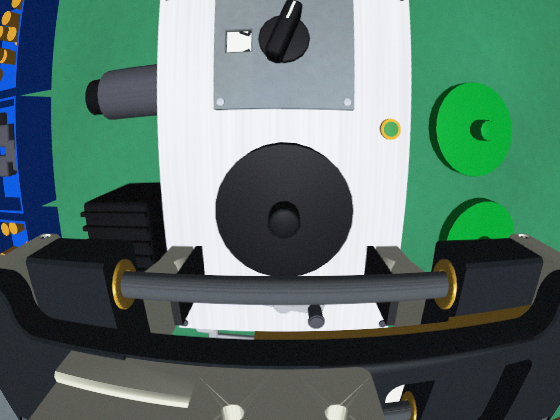

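The black cap is between the fingers, with its knob top at (285,219). The green ones are off to the right.

Run:
```python
from h import *
print(atz('wrist',(284.5,219),.136), atz('wrist',(284.5,222),.13))
rows([.545,.228,.1165],-88)
```

```text
[0.5441368 0.2245785 0.136    ] [0.54398631 0.22870214 0.13      ]
ROW 0.0029 -0.0016 0.2860 -0.0008 0.0006 0.0006 | dist 0.086 ang 0.2
```

```bash
python3 -m inch '0.01 0 0.286 0 0 0; 0.01 0 0.286 0 0 0; 0.01 0 0.286 0 0 0; 0.01 0 0.286 0 0 0; 0.01 0 0.286 0 0 0'
python3 -m inch '0 0 0 0 0 0; 0 0 0 0 0 0; 0 0 0 0 0 0; 0 0 0 0 0 0; 0 0 0 0 0 0; 0 0 0 0 0 0; 0 0 0 0 0 0' 1
```

```text
clock: 5.97
tool_pos: [0.5439, 0.2251, 0.1153]
orientation: [-180.0, -0.0, -87.9]
force: [1.0, -0.2, 0.2]
opening: 0.0874
gripper_force: 0.0
clock: 6.55
tool_pos: [0.5438, 0.2248, 0.1147]
orientation: [-180.0, 0.0, -87.9]
force: [0.9, -0.4, 0.2]
opening: 0.0461
gripper_force: 0.0
```

```bash
python3 -m inch '0 0 0 0 0 0; 0 0 0 0 0 0; 0 0 0 0 0 0; 0 0 0 0 0 0; 0 0 0 0 0 0; 0 0 0 0 0 0' 1
python3 -m inch '0 0 -0.25 0 0 0; 0 0 -0.25 0 0 0; 0 0 -0.25 0 0 0; 0 0 -0.25 0 0 0; 0 0 -0.25 0 0 0'
python3 - <<'E'
from h import *
P=camera_params('wrist'); o=get_obs(); print(o['tool_pos']); im=save('wrist','w4')
for t,z in [('cap',o['tool_pos'][2]-.0255),('nest',.096),('vee_a',.09),('vee_b',.09),('vee_c',.09),('tester',0)]:
    for r in landmark_of('wrist',t)[:3]: print(t,round(r['p'],2),np.round(r['uv'],1),np.round(atz('wrist',r['uv'],z,P),4))
E
```

```text
clock: 7.05
tool_pos: [0.5444, 0.225, 0.1149]
orientation: [-179.9, 0.0, -87.9]
force: [3.8, -0.8, -1.9]
opening: 0.0235
gripper_force: 30.0
clock: 7.47
tool_pos: [0.5429, 0.2246, 0.1891]
orientation: [179.9, 0.0, -87.9]
force: [-0.3, 0.5, -2.8]
opening: 0.0229
gripper_force: 30.0
[0.54292032 0.22460265 0.18905297]
cap 0.91 [470.9 133.3] [0.4283 0.1485 0.1636]
cap 0.9 [475.1 242.7] [0.4116 0.2211 0.1636]
cap 0.59 [279.1 248.7] [0.5457 0.2271 0.1636]
tester 0.84 [279.4 149.3] [0.5491 0.18   0.    ]
```

```bash
python3 -m inch '0.1 0.01 -0.1 0 0 0; 0.92 0.09 -0.2 0 0 0; 0.92 0.09 -0.2 0 0 0; 0.92 0.09 -0.2 0 0 0; 0.92 0.09 -0.2 0 0 0; 0.92 0.09 -0.2 0 0 0; 0.92 0.09 -0.2 0 0 0; 0.92 0.09 -0.2 0 0 0; 0.92 0.09 -0.2 0 0 0; 0.92 0.09 -0.2 0 0 0'
python3 - <<'E'
from h import *
P=camera_params('wrist'); o=get_obs(); print(o['tool_pos'],o['orientation'],o['qvel'].max()); im=save('wrist','w5')
for r in landmark_of('wrist','tray_in')[:2]: print(round(r['p'],2),np.round(r['uv'],1),np.round(atz('wrist',r['uv'],.004,P),4))
for r in cut_out('wrist','tray_in')[:1]:
  m=r['pixels']; v,u=np.nonzero(m); print(round(r['p'],2),r['rect'],u.mean(),v.mean(),atz('wrist',(u.mean(),v.mean()),.015,P))
  q=cv2.boxPoints(cv2.minAreaRect(np.c_[u,v].astype(np.float32))); X=[atz('wrist',c,.022,P) for c in q]; print(np.round(X,4),np.mean(X,0))
snapshot('top')
for r in landmark_of('top','nest')[:1]: print('nest',r['uv'],atz('top',r['uv'],.096))
for t in('vee_a','nest'):
  for r in landmark_of('top',t)[:3]: print(t,r['p'],r['uv'],atz('top',r['uv'],.09))
E
```

```text
clock: 8.65
tool_pos: [0.5268, -0.0522, 0.2494]
orientation: [180.0, 0.0, -88.0]
force: [0.5, 0.6, -0.1]
opening: 0.0232
gripper_force: 30.0
[ 0.52676841 -0.05220379  0.24942981] [ 1.79987181e+02  1.07722088e-02 -8.79863874e+01] 1.6423354175115177
0.95 [291.9 105.5] [ 0.5203 -0.1474  0.004 ]
0.6 [229.3, 46.5, 129.4, 119.0] 292.75197669579694 101.58669718407546 [ 0.5196824  -0.15149124  0.015     ]
[[ 0.5934 -0.0773  0.022 ]
 [ 0.5943 -0.2246  0.022 ]
 [ 0.4471 -0.2278  0.022 ]
 [ 0.4438 -0.0795  0.022 ]] [ 0.51965003 -0.15229875  0.022     ]
nest [218.3, 205.2] [0.54735386 0.222436   0.096     ]
vee_a 0.4 [219.9, 192.6] [0.58731799 0.21847677 0.09      ]
vee_a 0.38 [203.5, 204.7] [0.54900234 0.26949291 0.09      ]
nest 0.69 [218.3, 205.2] [0.54765661 0.22308441 0.09      ]
```

View pics/w5.png

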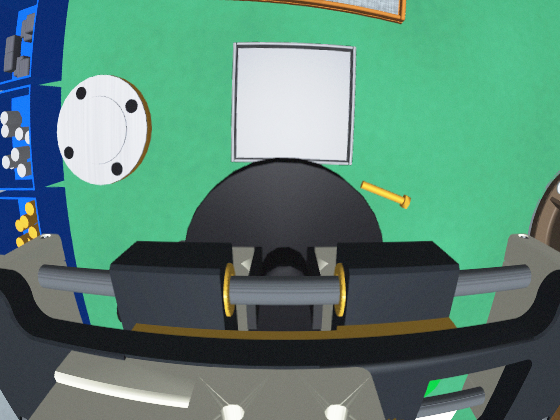

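The tray's corners are at (234,44), (355,47), (353,163) and (232,161). The cap hangs level in the grip, with its front edge at (284,157).

Run:
```python
from h import *
C=[atz('wrist',c,.022) for c in [(233.5,44),(355,46.5),(353,163.5),(232,162)]]; print(np.round(C,4),np.mean(C,0))
print('cap front',atz('wrist',(284,157.5),.2464))
t=np.mean(C,0); rows([t[0],t[1],.06],-88); rows([t[0],t[1],.032],-88)
```

```text
[[ 0.5927 -0.2191  0.022 ]
 [ 0.449  -0.223   0.022 ]
 [ 0.4445 -0.08    0.022 ]
 [ 0.59   -0.0759  0.022 ]] [ 0.51905146 -0.14948893  0.022     ]
cap front [ 0.52896776 -0.10592244  0.2464    ]
ROW 0.3267 0.0385 0.6316 0.0001 -0.0000 0.0010 | dist 0.214 ang 0.2
ROW 0.3267 0.0384 0.7249 0.0001 -0.0000 0.0010 | dist 0.239 ang 0.2
```

```bash
python3 -m inch '0.333 0.0385 0.3 0 0 0; 0.333 0.0385 0.3 0 0 0; 0.333 0.0385 0.3 0 0 0; 0.333 0.0385 0.6 0 0 0; 0.333 0.0385 0.6 0 0 0; 0.333 0.0385 0.6 0 0 0; 0.333 0.0385 0.72 0 0 0; 0.333 0.0385 0.72 0 0 0; 0.333 0.0385 0.732 0 0 0; 0.333 0.0385 0.732 0 0 0'
python3 -m inch '0 0 0 0 0 0; 0 0 0 0 0 0; 0 0 0 0 0 0' -
```

```text
clock: 9.83
tool_pos: [0.5195, -0.1519, 0.0305]
orientation: [180.0, -0.0, -87.9]
force: [0.5, 0.7, -0.4]
opening: 0.0232
gripper_force: 30.0
clock: 10.08
tool_pos: [0.5199, -0.1521, 0.0316]
orientation: [-179.8, 0.0, -87.9]
force: [-0.9, -0.3, -0.4]
opening: 0.0234
gripper_force: 30.0
```

```bash
python3 -m inch '0 0 0.004 0 0 0; 0 0 0.004 0 0 0; 0 0 0.004 0 0 0'
python3 -m inch '0 0 0 0 0 0; 0 0 0 0 0 0; 0 0 0 0 0 0; 0 0 0 0 0 0; 0 0 0 0 0 0; 0 0 0 0 0 0; 0 0 0 0 0 0; 0 0 0 0 0 0' -1
python3 -m inch '0 0 -0.3 0 0 0; 0 0 -0.6 0 0 0; 0 0 -0.6 0 0 0; 0 0 -0.6 0 0 0; 0 0 -0.6 0 0 0; 0 0 -0.6 0 0 0; 0 0 -0.6 0 0 0'
python3 - <<'E'
from h import *
P=camera_params('wrist'); o=get_obs(); im=save('wrist','w6')
for r in cut_out('wrist','cap')[:1]:
  m=r['pixels']; v,u=np.nonzero(m); print(round(r['p'],2),r['rect'],u.mean(),v.mean(),atz('wrist',(u.mean(),v.mean()),.026,P))
rows([.557,-.27,.24],-88)
E
```

```text
clock: 10.33
tool_pos: [0.519, -0.1522, 0.0292]
orientation: [-180.0, 0.0, -87.9]
force: [0.6, 0.4, -1.6]
opening: 0.0232
gripper_force: 30.0
clock: 11.0
tool_pos: [0.519, -0.1522, 0.0289]
orientation: [180.0, -0.0, -87.9]
force: [0.7, -0.1, -0.4]
opening: 0.071
gripper_force: 0.0
clock: 11.58
tool_pos: [0.5194, -0.1521, 0.2101]
orientation: [-179.8, 0.0, -87.9]
force: [-0.4, 0.0, -0.9]
opening: 0.0878
gripper_force: 0.0
0.74 [232.0, 140.8, 106.0, 100.9] 284.8221754733325 191.76698428412325 [ 0.51881997 -0.15160056  0.026     ]
ROW 0.3973 -0.1147 -0.1071 0.0005 0.0001 0.0004 | dist 0.128 ang 0.1
```

```bash
python3 -m inch '0.4 -0.115 -0.1 0 0 0; 0.4 -0.115 -0.1 0 0 0; 0.4 -0.115 -0.1 0 0 0; 0.4 -0.115 -0.1 0 0 0; 0.4 -0.115 -0.1 0 0 0; 0.4 -0.115 -0.1 0 0 0'
python3 - <<'E'
from h import *
P=camera_params('wrist'); o=get_obs(); print(o['tool_pos']); im=save('wrist','w7')
for t,z in [('flat',.006),('lens',.006),('case',0)]:
  for r in landmark_of('wrist',t)[:1]: print(t,round(r['p'],2),np.round(r['uv'],1),np.round(atz('wrist',r['uv'],z,P),4))
for r in cut_out('wrist','flat')[:1]:
  m=r['pixels']; v,u=np.nonzero(m); print(round(r['p'],2),r['rect'],u.mean(),v.mean())
  l,t=int(r['rect'][0])-20,int(r['rect'][1])-20; print(l,t)
  cv2.imwrite('pics/w7c.png',cv2.resize(im[max(t,0):t+160,l:l+190,::-1],None,fx=4,fy=4,interpolation=cv2.INTER_CUBIC)[:600,:800])
E
```

```text
clock: 12.18
tool_pos: [0.5569, -0.2708, 0.2367]
orientation: [179.8, 0.1, -88.0]
force: [0.5, 1.2, -0.6]
opening: 0.0877
gripper_force: 0.0
[ 0.5569001  -0.27084167  0.23670769]
flat 0.97 [279.5 112.9] [ 0.5643 -0.3556  0.006 ]
lens 0.78 [378.3 129.3] [ 0.4438 -0.343   0.006 ]
case 0.94 [328.3 122. ] [ 0.5052 -0.3475  0.    ]
0.55 [246.2, 85.8, 74.3, 69.6] 279.5155925155925 113.61191961191962
226 65
```

View pics/w7c.png

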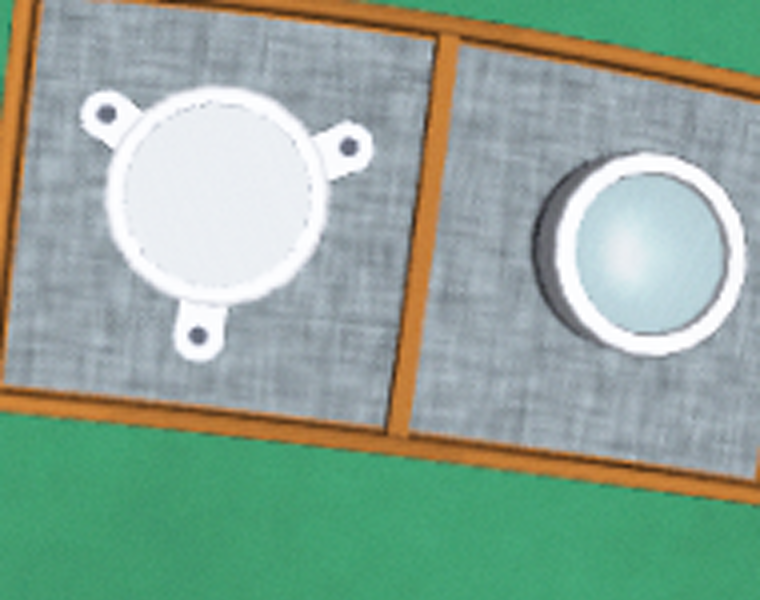

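The crop shows the eared flat, with ear dots at crop (107,114), (350,147) and (199,336). The plain lens with no ears is at (650,255), so the left one is the flat.

```bash
cat > flat.py <<'E'
from h import *
def flat_pose(uvs,z,P=None):
    X=np.array([atz('wrist',u,z,P) for u in uvs]); c=X.mean(0)
    a=np.degrees(np.arctan2(*(X-c)[:,1::-1].T)); r=np.linalg.norm((X-c)[:,:2],axis=1)
    y=[(v-90)%120 for v in a]; print('centre',np.round(c,4),'r',np.round(r,4),'ear',np.round(a,1),'yaw mod120',np.round(y,1)); return c,a
E
python3 - <<'E'
from flat import *
c,a=flat_pose([(x/4+226,y/4+65) for x,y in [(107,114),(350,147),(199,336)]],.021)
top=atz('wrist',(217/4+226,195/4+65),.048); print('cell top',top)
E
```

```text
centre [ 0.5644 -0.3525  0.021 ] r [0.0403 0.0404 0.0403] ear [ -35.8 -155.8   84.1] yaw mod120 [114.2 114.2 114.1]
cell top [ 0.56453235 -0.3524276   0.048     ]
```

Run:
```python
from h import *
rows([.5644,-.3525,.10],-95.9); rows([.5644,-.3525,.0240],-95.9)
```

```text
ROW 0.2764 -0.0124 0.4625 0.0001 0.0000 0.0448 | dist 0.162 ang 8.1
ROW 0.2764 -0.0125 0.7158 0.0001 0.0000 0.0448 | dist 0.23 ang 8.1
```

```bash
python3 -m inch '0.276 -0.0125 0.46 0 0 0.0445; 0.276 -0.0125 0.46 0 0 0.0445; 0.276 -0.0125 0.46 0 0 0.0445; 0.276 -0.0125 0.46 0 0 0.0445; 0.276 -0.0125 0.46 0 0 0.0445; 0.276 -0.0125 0.46 0 0 0.0445; 0.276 -0.0125 0.46 0 0 0.0445'
python3 - <<'E'
from h import *
P=camera_params('wrist'); im=save('wrist','w8')
o=get_obs(); print(o['tool_pos'],o['orientation'])
# expected ear dot pixels vs darkest spots
c=np.array([.5644,-.3525,.021]); uv=[]
for a in (-35.8,-155.8,84.1):
    e=proj('wrist',c+.0403*np.array([np.cos(np.radians(a)),np.sin(np.radians(a)),0]),P)
    u,v=np.round(e).astype(int); g=im[max(v-9,0):v+10,u-9:u+10].astype(float).mean(2)
    w=np.clip(g.min()+50-g,0,None); yy,xx=np.mgrid[0:g.shape[0],0:g.shape[1]]
    q=((xx*w).sum()/w.sum()+u-9,(yy*w).sum()/w.sum()+v-9); print(np.round(e,1),np.round(q,1),g.min()); uv.append(q)
from flat import flat_pose
flat_pose(uv,.021,P)
o=get_obs(); print(o['tool_pos'],o['orientation']); rows([.5644,-.3525,.0240],-95.9)
E
```

```text
clock: 13.02
tool_pos: [0.5652, -0.3532, 0.1018]
orientation: [-180.0, -0.0, -95.9]
force: [-0.4, 0.0, 1.4]
opening: 0.0876
gripper_force: 0.0
[ 0.56574954 -0.3530959   0.10270232] [-1.79856642e+02 -4.86833973e-02 -9.58519898e+01]
[238.8 194.2] [240.3 192.1] 90.33333333333333
[331.2 194.1] [330.8 191.8] 90.66666666666667
[284.9 267.5] [285.1 276. ] 42.666666666666664
centre [ 0.5642 -0.351   0.021 ] r [0.0412 0.0414 0.0466] ear [ -40.1 -151.5   83.9] yaw mod120 [109.9 118.5 113.9]
[ 0.56574954 -0.3530959   0.10270232] [-1.79856642e+02 -4.86833973e-02 -9.58519898e+01]
ROW -0.0017 0.0053 0.2623 -0.0008 -0.0003 0.0003 | dist 0.079 ang 0.2
```

```bash
python3 -m inch '0.002 0.003 0.15 0 0 0; 0.002 0.003 0.15 0 0 0; 0.002 0.003 0.22 0 0 0; 0.002 0.003 0.22 0 0 0; 0.002 0.003 0.259 0 0 0; 0.002 0.003 0.259 0 0 0; 0.002 0.003 0.259 0 0 0'
python3 -m inch '0 0 0 0 0 0; 0 0 0 0 0 0; 0 0 0 0 0 0; 0 0 0 0 0 0; 0 0 0 0 0 0; 0 0 0 0 0 0; 0 0 0 0 0 0' 1
```

```text
clock: 13.65
tool_pos: [0.564, -0.3539, 0.0241]
orientation: [-180.0, -0.0, -95.9]
force: [-0.2, 0.1, -0.5]
opening: 0.0875
gripper_force: 0.0
clock: 14.23
tool_pos: [0.5636, -0.3541, 0.0234]
orientation: [-180.0, -0.0, -95.9]
force: [-0.4, 0.9, 2.6]
opening: 0.0593
gripper_force: 30.0
```

```bash
python3 -m inch '0 0 -0.03 0 0 0; 0 0 -0.1 0 0 0; 0 0 -0.2 0 0 -0.01; 0 0 -0.32 0 0 -0.02; 0 0 -0.45 0 0 -0.03; 0 0 -0.58 0 0 -0.044; 0 0 -0.7 0 0 -0.044; 0 0 -0.77 0 0 -0.044; 0 0 -0.8 0 0 -0.044; 0 0 -0.8 0 0 -0.044'
python3 - <<'E'
from h import *
o=get_obs(); print(o['tool_pos'],o['orientation'],o['opening'])
im=snapshot('wrist')
for r in landmark_of('wrist','flat')[:1]: print(r['p'],np.round(r['uv'],1),atz('wrist',r['uv'],o['tool_pos'][2]-.018))
rows([.548,.31,.28],-88)
E
```

```text
clock: 15.07
tool_pos: [0.5642, -0.3542, 0.2656]
orientation: [-179.8, -0.1, -88.0]
force: [0.4, 0.6, -3.3]
opening: 0.0596
gripper_force: 30.0
[ 0.56421953 -0.35420453  0.26564361] [-1.79790416e+02 -6.95915349e-02 -8.80023885e+01] 0.059628356911741245
0.85 [282.1 248.7] [ 0.5639353  -0.35566919  0.24764361]
ROW -2.2117 -0.0267 -0.0585 0.0006 0.0005 -0.0001 | dist 0.664 ang 0.1
```

```bash
python3 -m inch '-0.05 0 -0.01 0 0 0; -0.15 -0.005 -0.03 0 0 0; -0.27 -0.01 -0.05 0 0 0; -0.4 -0.02 -0.05 0 0 0; -0.53 -0.02 -0.05 0 0 0; -0.66 -0.02 -0.05 0 0 0; -0.79 -0.02 -0.05 0 0 0; -0.92 -0.02 -0.05 0 0 0; -1 -0.02 -0.05 0 0 0'
python3 -m inch '-0.13 0 0 0 0 0; -0.26 0 0 0 0 0; -0.39 0 0 0 0 0; -0.52 0 0 0 0 0; -0.65 0 0 0 0 0; -0.78 0 0 0 0 0; -0.9 0 0 0 0 0; -1 0 0 0 0 0; -1 0 0 0 0 0'
python3 -m inch '-0.1 0 0 0 0 0; -0.17 0 0 0 0 0; -0.21 0 0 0 0 0; -0.21 0 0 0 0 0; -0.21 0 0 0 0 0'
python3 - <<'E'
from h import *
P=camera_params('wrist'); o=get_obs(); print(o['tool_pos'],o['orientation'],o['opening'],o['qvel'].max())
im=save('wrist','w9'); cv2.imwrite('pics/w9c.png',cv2.resize(im[:270,140:420,::-1],None,fx=2.2,fy=2.2,interpolation=cv2.INTER_CUBIC))
for t,z in [('nest',.096),('vee_a',.09),('dial_grip',.131),('latch_pivot',.118),('latch_pin',.14),('tester',0),('flat',o['tool_pos'][2]-.018)]:
  for r in landmark_of('wrist',t)[:3]: print(t,round(r['p'],2),np.round(r['uv'],1),np.round(atz('wrist',r['uv'],z,P),4))
snapshot('top')
for r in landmark_of('top','nest')[:1]: print('nest',r['uv'],atz('top',r['uv'],.096))
E
```

```text
clock: 15.92
tool_pos: [0.5576, -0.0506, 0.2759]
orientation: [179.8, 0.0, -87.9]
force: [0.5, -0.0, -3.5]
opening: 0.0591
gripper_force: 30.0
clock: 16.67
tool_pos: [0.5473, 0.2505, 0.2749]
orientation: [179.8, -0.1, -87.8]
force: [0.5, -1.4, -3.4]
opening: 0.0594
gripper_force: 30.0
clock: 17.08
tool_pos: [0.5456, 0.3089, 0.2761]
orientation: [179.8, -0.1, -87.9]
force: [-0.1, 0.6, -2.6]
opening: 0.0596
gripper_force: 30.0
[0.54560596 0.30890916 0.27613491] [ 1.79846050e+02 -1.27403116e-01 -8.79414621e+01] 0.05960411478703734 0.23989885544766995
nest 0.94 [283.5 116.5] [0.5484 0.2289 0.096 ]
nest 0.27 [287.1 152.9] [0.5433 0.2667 0.096 ]
vee_a 0.61 [253.7  95.9] [0.5802 0.2076 0.09  ]
vee_a 0.56 [286.7 152. ] [0.5437 0.2662 0.09  ]
latch_pivot 0.94 [286.1 195.6] [0.543  0.3074 0.118 ]
latch_pivot 0.41 [282.8  83.5] [0.5502 0.1972 0.118 ]
latch_pin 0.62 [313.2 203.2] [0.5178 0.3089 0.14  ]
tester 0.94 [285.1  82.7] [0.5479 0.1808 0.    ]
flat 0.61 [282.3 251.5] [0.5464 0.31   0.2581]
nest [216.2, 204.3] [0.55013979 0.22902612 0.096     ]
```

View pics/w9c.png

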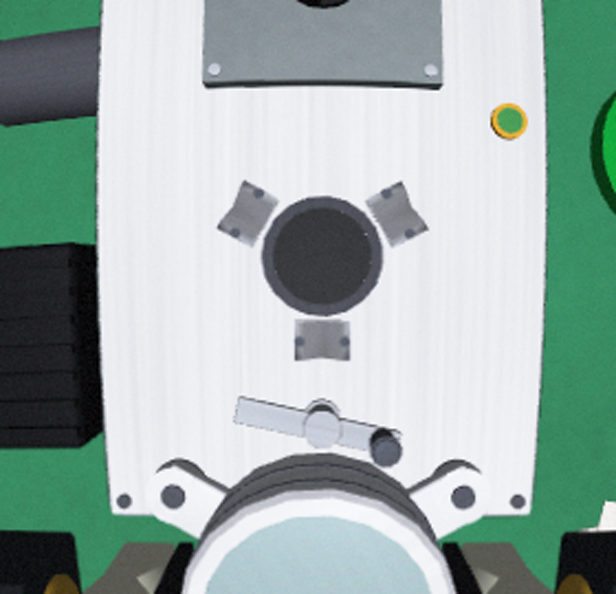

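The nest is uncovered, with the vees at crop (248,213), (398,212) and (322,341). The latch is swung clear. The held flat shows level, with ear dots at (173,497) and (463,497).

Run:
```python
from flat import *
P=camera_params('wrist'); f=lambda c:(c[0]/2.2+140,c[1]/2.2)
for z in (.103,.100): 
  c,a=flat_pose([f(u) for u in [(248,212.5),(398.5,212),(322.3,341)]],z,P)
print('ring',atz('wrist',f((322,256)),.09,P))
o=get_obs(); z=o['tool_pos'][2]-.018+.015
A,B=[atz('wrist',f(u),z,P) for u in [(173,497),(463,497)]]
print('held ears',A,B,'dist',np.linalg.norm(A-B),'dir',np.degrees(np.arctan2(*(A-B)[1::-1])))
d=(A-B)/np.linalg.norm(A-B); n=np.array([-d[1],d[0],0]); 
print('held centre',(A+B)/2+n*.02, o['tool_pos'])
S=[atz('wrist',f(u),.091,P) for u in [(124,501),(517,501)]]; print('plate yaw',np.degrees(np.arctan2(*(S[0]-S[1])[1::-1])))
```

```text
centre [0.5464 0.2281 0.103 ] r [0.0398 0.0403 0.0404] ear [ -28.2 -147.6   91.6] yaw mod120 [1.8 2.4 1.6]
centre [0.5464 0.228  0.1   ] r [0.0402 0.0406 0.0407] ear [ -28.2 -147.6   91.6] yaw mod120 [1.8 2.4 1.6]
ring [0.54677813 0.22850738 0.09      ]
held ears [0.581607   0.2903841  0.27533292] [0.51215339 0.28799314 0.27533292] dist 0.06949475905253319 dir 1.9716455654712517
held centre [0.5461921  0.30917678 0.27533292] [0.54658495 0.30845953 0.27833292]
plate yaw 1.9642816867793955
```

```bash
python3 - <<'E'
from h import *
rows([.5464,.2280,.145],-88)
E
python3 -m inch '0.06 0 0.02 0 0 0; 0.16 0 0.06 0 0 0; 0.26 -0.011 0.14 0 0 0; 0.267 -0.011 0.24 0 0 0; 0.267 -0.011 0.34 0 0 0; 0.267 -0.011 0.41 0 0 0; 0.267 -0.011 0.44 0 0 0; 0.267 -0.011 0.44 0 0 0; 0.267 -0.011 0.44 0 0 0'
python3 - <<'E'
from h import *
P=camera_params('wrist'); o=get_obs(); print(o['tool_pos'],o['orientation'],o['opening'],o['qvel'].max())
im=save('wrist','w10'); cv2.imwrite('pics/w10c.png',cv2.resize(im[120:340,180:400,::-1],None,fx=2.7,fy=2.7,interpolation=cv2.INTER_CUBIC))
E
```

```text
ROW 0.2681 0.0099 0.4444 -0.0001 0.0001 -0.0002 | dist 0.156 ang 0.0
clock: 18.33
tool_pos: [0.5531, 0.2291, 0.1469]
orientation: [-180.0, -0.0, -88.0]
force: [0.7, 0.1, -0.6]
opening: 0.0595
gripper_force: 30.0
[0.55313455 0.22911018 0.14686327] [-1.79968576e+02 -1.53057048e-02 -8.79786906e+01] 0.059516082043032076 1.5601746893517834
```

View pics/w10c.png

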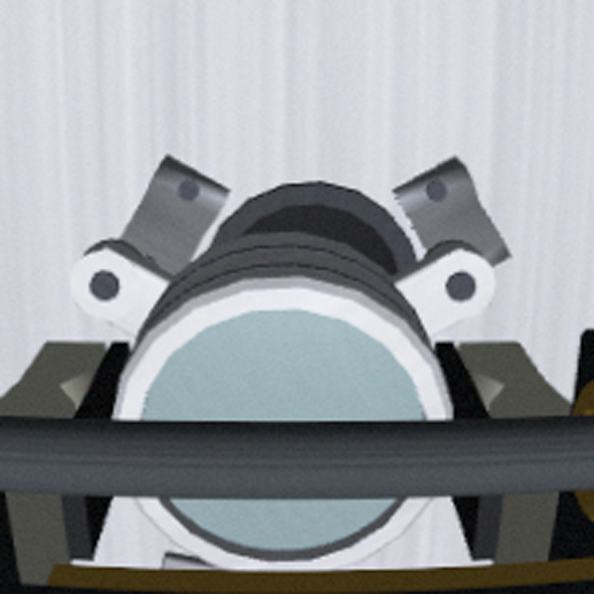

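The flat sits about 6 mm too far to +x (left in the picture). I got the sign of my y entry wrong, so I'll correct it before lowering.

```bash
python3 -m inch '0.003 0.011 0 0 0 0; 0.004 0.022 0 0 0 0; 0.004 0.022 0.02 0 0 0; 0.004 0.022 0.04 0 0 0; 0.004 0.022 0.04 0 0 0; 0.004 0.022 0.04 0 0 0'
python3 - <<'E'
from h import *
P=camera_params('wrist'); o=get_obs(); print(o['tool_pos'],o['orientation'],o['opening'],o['qvel'].max())
im=save('wrist','w11')
T=[]
for i in range(4): snapshot('side'); T.append(get_obs()['tool_pos'])
print('mean',np.mean(T,0),np.std(T,0))
cv2.imwrite('pics/w11c.png',cv2.resize(im[120:340,180:400,::-1],None,fx=2.7,fy=2.7,interpolation=cv2.INTER_CUBIC))
y=np.radians(1.95); n=np.array([.5464,.2280,0]); Rz=R.from_euler('z',1.95,degrees=True)
for a in (210,330):
  for r in (.04,):
    for s in (-1,1):
      q=np.radians(a); p=np.array([r*np.cos(q)-s*.0105*np.sin(q),r*np.sin(q)+s*.0105*np.cos(q),.103]); print('vee shoulder',a,(proj('wrist',n+Rz.apply(p),P)-[180,120])*2.7)
  q=np.radians(a); t=np.mean(T,0); p=Rz.apply([.04*np.cos(q),.04*np.sin(q),0])+t-[0,0,.003]; print('ear dot',a,(proj('wrist',p,P)-[180,120])*2.7)
E
```

```text
clock: 18.88
tool_pos: [0.5457, 0.2273, 0.1336]
orientation: [180.0, -0.0, -88.0]
force: [-0.7, -0.8, -2.2]
opening: 0.0592
gripper_force: 30.0
[0.54574056 0.22725081 0.13362296] [ 1.79951652e+02 -3.70591944e-02 -8.79967976e+01] 0.05923217220210504 0.7327564431460716
mean [0.54619305 0.22748851 0.13420671] [3.63929389e-05 2.72330533e-05 7.79738001e-05]
vee shoulder 210 [451.79802459 287.04004794]
vee shoulder 210 [409.79875473 209.14193467]
ear dot 210 [456.25714607 284.67650519]
vee shoulder 330 [144.87728262 208.98553804]
vee shoulder 330 [102.9654484  286.79625896]
ear dot 330 [ 99.97526624 284.43671183]
```

View pics/w11c.png

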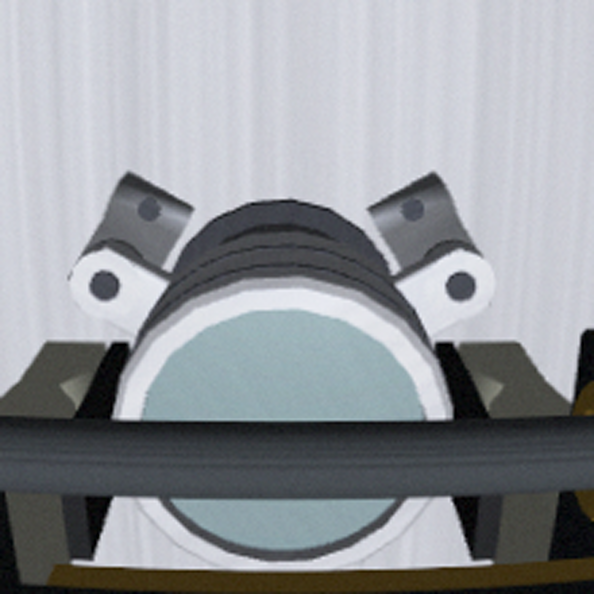

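The ear dots at (105,286) and (461,286) sit symmetrically over the vee dots at (149,210) and (413,210). The offset is within about 0.5 mm, so I'll lower it gently.

```bash
python3 -m inch '0 0 0.015 0 0 0; 0 0 0.03 0 0 0; 0 0 0.042 0 0 0; 0 0 0.052 0 0 0; 0 0 0.058 0 0 0; 0 0 0.06 0 0 0; 0 0 0.06 0 0 0; 0 0 0.06 0 0 0'
python3 -m inch '0 0 0.002 0 0 0; 0 0 0.004 0 0 0; 0 0 0.004 0 0 0; 0 0 0.004 0 0 0'
python3 -m inch '0 0 0.0015 0 0 0; 0 0 0.003 0 0 0; 0 0 0.003 0 0 0; 0 0 0.003 0 0 0'
```

```text
clock: 19.8
tool_pos: [0.5462, 0.2275, 0.1162]
orientation: [-180.0, -0.0, -88.0]
force: [-0.2, -0.5, -2.0]
opening: 0.0595
gripper_force: 30.0
clock: 20.13
tool_pos: [0.546, 0.2274, 0.115]
orientation: [-180.0, -0.0, -88.0]
force: [0.7, 0.3, -1.5]
opening: 0.0591
gripper_force: 30.0
clock: 20.47
tool_pos: [0.5461, 0.2275, 0.1141]
orientation: [-180.0, 0.0, -88.0]
force: [-0.1, -0.3, -1.7]
opening: 0.0594
gripper_force: 30.0
```

```bash
python3 -m inch '0 0 0.0015 0 0 0; 0 0 0.0025 0 0 0; 0 0 0.0025 0 0 0; 0 0 0.0025 0 0 0'
python3 -m inch '0 0 0.0015 0 0 0; 0 0 0.0025 0 0 0; 0 0 0.0025 0 0 0; 0 0 0.0025 0 0 0'
```

```text
clock: 20.8
tool_pos: [0.5462, 0.2276, 0.1138]
orientation: [-180.0, 0.0, -88.0]
force: [-1.9, 1.4, 2.6]
opening: 0.0598
gripper_force: 30.0
clock: 21.13
tool_pos: [0.5463, 0.2277, 0.1136]
orientation: [-179.9, 0.0, -88.0]
force: [-3.5, 0.4, 7.5]
opening: 0.0595
gripper_force: 30.0
```

```bash
python3 -m inch '0 0 0 0 0 0; 0 0 0 0 0 0; 0 0 0 0 0 0; 0 0 0 0 0 0; 0 0 0 0 0 0; 0 0 0 0 0 0; 0 0 0 0 0 0; 0 0 0 0 0 0' -1
python3 -m inch '0 0 0 0 0 0; 0 0 -0.1 0 0 0; 0 0 -0.3 0 0 0; -0.05 0 -0.4 0 0 0; -0.27 0 -0.45 0 0 0; -0.27 0 -0.45 0 0 0; -0.27 0 -0.45 0 0 0; -0.27 0 -0.45 0 0 0; -0.27 0 -0.45 0 0 0; -0.27 0 -0.45 0 0 0'
python3 - <<'E'
from h import *
P=camera_params('wrist'); o=get_obs(); print(o['tool_pos'],o['orientation'],o['opening'],o['qvel'].max())
im=save('wrist','w12'); cv2.imwrite('pics/w12c.png',cv2.resize(im[:270,140:420,::-1],None,fx=2.2,fy=2.2,interpolation=cv2.INTER_CUBIC))
for t,z in [('flat',.096),('dial_grip',.131),('latch_pivot',.118),('latch_pin',.14)]:
  for r in landmark_of('wrist',t)[:2]: print(t,round(r['p'],2),np.round(r['uv'],1),np.round(atz('wrist',r['uv'],z,P),4))
E
```

```text
clock: 21.8
tool_pos: [0.5461, 0.2274, 0.1125]
orientation: [180.0, -0.0, -88.0]
force: [-0.2, -0.2, 0.2]
opening: 0.0876
gripper_force: 0.0
clock: 22.63
tool_pos: [0.5429, 0.3075, 0.2469]
orientation: [179.9, -0.0, -88.0]
force: [0.2, 0.3, 0.0]
opening: 0.0877
gripper_force: 0.0
[0.54293847 0.30754635 0.24692539] [ 1.79945032e+02 -4.87618748e-02 -8.80270804e+01] 0.08768108000358589 0.20210505352021596
flat 0.97 [282.4 116.5] [0.5469 0.2286 0.096 ]
dial_grip 0.17 [315.7 215.2] [0.5146 0.3136 0.131 ]
latch_pivot 0.58 [283.9 203.2] [0.5428 0.307  0.118 ]
latch_pivot 0.49 [321.   95.1] [0.5139 0.2086 0.118 ]
latch_pin 0.96 [316.1 213.5] [0.5154 0.3096 0.14  ]
```

View pics/w12c.png

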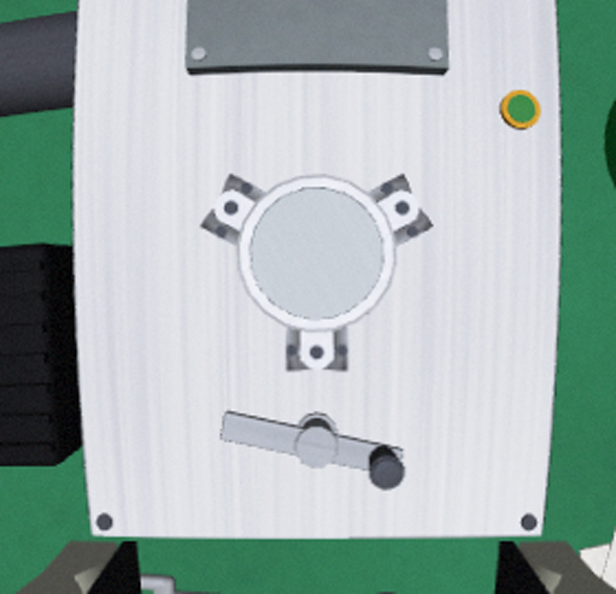

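Crop: the flat is seated, with its ear dots at (231,207), (402,207) and (316,352), each centred between its vee's shoulder dots. The latch pin is at (387,465). That was my 11th picture, one over the limit of ten; I won't view any more and will go on from numbers alone.

Run:
```python
from flat import *
P=camera_params('wrist'); f=lambda c:(c[0]/2.2+140,c[1]/2.2)
flat_pose([f(u) for u in [(231,207),(402,207),(316,352)]],.111,P)
print('pin',atz('wrist',f((387,464)),.138,P),'pivot',atz('wrist',f((316.5,447)),.118,P))
rows([.5155,.3085,.175],-5)
```

```text
centre [0.5461 0.2285 0.111 ] r [0.0401 0.0402 0.0402] ear [ -28.2 -148.    91.8] yaw mod120 [1.8 2.  1.8]
pin [0.51586243 0.30824748 0.138     ] pivot [0.54329909 0.30733271 0.118     ]
ROW -0.0057 0.0925 0.2414 0.0001 -0.0000 -0.4614 | dist 0.078 ang 83.0
```

```bash
python3 -m inch '0 0.03 0 0 0 -0.36; 0 0.06 0 0 0 -0.36; 0 0.092 0 0 0 -0.36; 0 0.092 0.05 0 0 -0.36; 0 0.092 0.1 0 0 -0.36; 0 0.092 0.15 0 0 -0.36; 0 0.092 0.2 0 0 -0.36; 0 0.092 0.2 0 0 -0.36; 0 0.092 0.2 0 0 -0.36; 0 0.092 0.2 0 0 -0.36' 0.318
python3 - <<'E'
from h import *
o=get_obs(); print(np.round(o['joint_pos'],1))
rows([.5158,.3085,.165],-5)
E
```

```text
clock: 23.72
tool_pos: [0.5157, 0.3071, 0.1872]
orientation: [180.0, 0.0, -22.9]
force: [-0.1, -0.4, 1.0]
opening: 0.0308
gripper_force: 0.0
[ 49.4  15.2 -12.3   0.  -62.5  17.7]
ROW -0.0015 -0.0046 0.0741 0.0002 0.0001 -0.0994 | dist 0.022 ang 17.9
```

```bash
python3 -m inch '-0.0015 -0.0046 0.02 0 0 -0.0994; -0.0015 -0.0046 0.04 0 0 -0.0994; -0.0015 -0.0046 0.07 0 0 -0.0994; -0.0015 -0.0046 0.07 0 0 -0.0994; -0.0015 -0.0046 0.12 0 0 -0.0994; -0.0015 -0.0046 0.17 0 0 -0.0994; -0.0015 -0.0046 0.21 0 0 -0.0994; -0.0015 -0.0046 0.21 0 0 -0.0994; -0.0015 -0.0046 0.21 0 0 -0.0994'
python3 -m inch '0 0 0 0 0 0; 0 0 0 0 0 0; 0 0 0 0 0 0' 0.545
python3 - <<'E'
from h import *
c=np.array([.5435,.3062])
# arc: pin at world angle phi, tool yaw = phi-180 ; target rows for phis
for ph in (150,125,110): 
    q=np.radians(ph); rows([c[0]+.028*np.cos(q),c[1]+.028*np.sin(q),.123],ph-180)
E
```

```text
clock: 24.47
tool_pos: [0.5158, 0.3086, 0.1246]
orientation: [179.9, 0.0, -5.5]
force: [0.1, -0.7, 0.3]
opening: 0.0301
gripper_force: 0.0
clock: 24.72
tool_pos: [0.5162, 0.3093, 0.1256]
orientation: [-179.9, -0.1, -5.4]
force: [0.2, -1.1, 0.1]
opening: 0.0206
gripper_force: 0.0
ROW 0.0068 -0.0373 0.0087 -0.0005 -0.0002 0.1369 | dist 0.012 ang 24.6
ROW 0.0312 -0.0695 0.0088 -0.0005 -0.0001 0.2758 | dist 0.023 ang 49.6
ROW 0.0517 -0.0827 0.0088 -0.0005 -0.0001 0.3591 | dist 0.029 ang 64.6
```

```bash
python3 -m inch '0.001 -0.012 0 0 0 0.046; 0.004 -0.025 0 0 0 0.091; 0.007 -0.037 0 0 0 0.137; 0.014 -0.048 0 0 0 0.18; 0.022 -0.059 0 0 0 0.23; 0.031 -0.0695 0 0 0 0.276; 0.041 -0.076 0 0 0 0.318; 0.052 -0.083 0 0 0 0.359; 0.052 -0.083 0 0 0 0.359'
python3 - <<'E'
from h import *
c=np.array([.5435,.3062])
for ph in (95,80): 
    q=np.radians(ph); rows([c[0]+.028*np.cos(q),c[1]+.028*np.sin(q),.1245],ph-180)
# tangential beyond closed
q=np.radians(92); p=c+.028*np.array([np.cos(q),np.sin(q)])+.008*np.array([np.sin(q),-np.cos(q)]); rows([*p,.1245],-88)
E
```

```text
clock: 25.47
tool_pos: [0.5339, 0.3324, 0.1251]
orientation: [-180.0, 0.0, -70.2]
force: [-0.0, -0.2, 0.5]
opening: 0.0198
gripper_force: 0.0
ROW 0.0029 -0.0243 0.0019 -0.0001 0.0000 0.0825 | dist 0.007 ang 14.8
ROW 0.0122 -0.0468 0.0019 -0.0001 0.0000 0.1658 | dist 0.015 ang 29.8
ROW 0.0125 -0.0544 0.0019 -0.0001 0.0000 0.0991 | dist 0.017 ang 17.8
```

```bash
python3 -m inch '0.0015 -0.012 0 0 0 0.04; 0.003 -0.024 0 0 0 0.082; 0.006 -0.034 0 0 0 0.099; 0.009 -0.044 0 0 0 0.099; 0.0125 -0.0544 0 0 0 0.099; 0.0125 -0.0544 0 0 0 0.099; 0.0125 -0.0544 0 0 0 0.099'
python3 - <<'E'
from h import *
o=get_obs(); print(o['tool_pos'],o['force'],o['opening'],o['gripper_force'])
im=save('wrist','w13')
for t,z in [('latch_pivot',.118),('latch_pin',.14),('flat',.096)]:
  for r in landmark_of('wrist',t)[:2]: print(t,round(r['p'],2),np.round(r['uv'],1),np.round(atz('wrist',r['uv'],z),4))
E
```

```text
clock: 26.05
tool_pos: [0.5471, 0.3348, 0.1248]
orientation: [179.7, 0.0, -87.5]
force: [-15.4, 5.6, 8.8]
opening: 0.0201
gripper_force: 8.1
[0.54713314 0.33484776 0.12475057] [-15.37778432   5.56778198   8.8152047 ] 0.020146633760798893 8.145009577274323
latch_pivot 0.78 [294.4 208.9] [0.5428 0.3071 0.118 ]
latch_pin 0.87 [293.2 270.8] [0.5428 0.3323 0.14  ]
flat 0.91 [292.8  62.1] [0.5468 0.2272 0.096 ]
```

The latch is at its stop: 15 N on the finger, and the pin is seen at its closed position. I'll back off, lift, and look at the knob.

```bash
python3 -m inch '0 0.008 0 0 0 0; 0 0.014 0 0 0 0; 0 0.014 0 0 0 0; 0 0.014 0 0 0 0' 0.318
python3 -m inch '0 0 -0.08 0 0 0; 0 0 -0.2 0 0 0; 0 0 -0.33 0 0 0; 0.1 0 -0.45 0 0 0; 0.22 0 -0.45 0 0 0; 0.35 0 -0.45 0 0 0; 0.48 0 -0.45 0 0 0; 0.6 0 -0.45 0 0 0; 0.6 0 -0.45 0 0 0; 0.6 0 -0.45 0 0 0' -1
python3 - <<'E'
from h import *
P=camera_params('wrist'); o=get_obs(); print(o['tool_pos'],o['orientation'],o['qvel'].max())
im=save('wrist','w14')
for t,z in [('dial_grip',.131),('window',.102),('dial',.131)]:
  for r in landmark_of('wrist',t)[:2]: print(t,round(r['p'],2),np.round(r['uv'],1),np.round(atz('wrist',r['uv'],z,P),4))
for r in cut_out('wrist','dial_grip')[:2]:
  m=r['pixels']; print(r['p'],r['rect'],m.sum())
# bright pointer inside knob: rectify plane z=.141 around the axis, tester-aligned 0.5 mm grid
c=np.array([.5510,.0885]); g=np.arange(-.03,.0301,.001)
mp=np.array([[proj('wrist',[c[0]+x,c[1]+y,.141],P) for x in g] for y in g],np.float32)
w=cv2.remap(im,mp,None,cv2.INTER_LINEAR).mean(2)
print(' x-> y down(+)'); 
for row in w[::2]: print(''.join('#' if v<40 else '+' if v<90 else '.' if v<170 else ' ' for v in row))
E
```

```text
clock: 26.58
tool_pos: [0.5464, 0.3341, 0.1248]
orientation: [-180.0, 0.0, -87.5]
force: [-0.4, 1.1, 0.0]
opening: 0.0296
gripper_force: 0.0
clock: 27.42
tool_pos: [0.554, 0.1522, 0.2601]
orientation: [-179.9, 0.0, -87.7]
force: [-0.1, 0.1, -0.3]
opening: 0.0865
gripper_force: 0.0
[0.55395999 0.15220529 0.26012025] [-1.79945608e+02  1.40053148e-02 -8.77431930e+01] 2.2207447740445043
dial_grip 0.61 [289.7 133.9] [0.5515 0.0891 0.131 ]
window 0.88 [251.7 130.6] [0.5877 0.0879 0.102 ]Traceback (most recent call last):
  File "<stdin>", line 5, in <module>
ValueError: it knows: bolt_long, bolt_short, cap, case, dial_grip, flange, flat, latch_pin, latch_pivot, lens, nest, screwdriver, tester, transmitter, tray_in, vee, window, wrench
```

Run:
```python
from h import *
P=camera_params('wrist'); im=save('wrist','w15')
c=np.array([.5515,.0890]); g=np.arange(-.032,.0321,.001)
mp=np.array([[proj('wrist',[c[0]+x,c[1]+y,.141],P) for x in g] for y in g],np.float32)
w=cv2.remap(im,mp,None,cv2.INTER_LINEAR).mean(2)
for row in w[::2]: print(''.join('#' if v<22 else '+' if v<45 else ',' if v<90 else '.' if v<150 else ' ' for v in row))
```

```text
.................................................................
.................................................................
.................................................................
.................................................................
.................................................................
.........................,,,,,...................................
.....................,++,.,++#+..................................
....................+++,  .+++##+++,,............................
....................+++,,  .+++#+,,,,,,++,.......................
....................+#++,.  ,+++#+,,,,,,,,++,....................
..................,+,+#++,.  ,++#++,,,,,,,,,,+...................
.................,,,,+++++,  .+++#+,,,,,,,,,,,+,.................
................,,,,,,+#++,.  .+++#+,,,,,,,,,,,+,.......,.  .,,. 
...............,,,,,,,,+#++,..,+++##+,,,,,,,,,,,+...... .,,      
...............,,,,,,,,,+#+++++++++#+,,,,,,,,,,,+,.....          
..............,+,,,,,,,,++++++,+++++#+,,,,,,,,,,,+.....          
..............,+,,,,,,,,,+#++++++++++#+,,,,,
[... 377 characters left out ...]
,,,,++++++++++++#+,.....................
.......................,,,,,,,++++++++,,+++......................
.............................,,++++++++++++......................
................................,+++++##+,.......................
..................................,,,,...........................
.................................................................
.................................................................
.................................................................
.................................................................
.................................................................
.................................................................
```

Run:
```python
from h import *
rows([.551,.0878,.165],-107);rows([.551,.0878,.1125],-107)
```

```text
ROW 0.2236 0.0187 0.3146 0.0000 -0.0000 0.1081 | dist 0.116 ang 19.5
ROW 0.2236 0.0187 0.4896 0.0000 -0.0000 0.1081 | dist 0.162 ang 19.5
```

```bash
python3 -m inch '0.1 0.01 0.05 0 0 0.04; 0.2 0.0187 0.13 0 0 0.08; 0.2236 0.0187 0.22 0 0 0.108; 0.2236 0.0187 0.31 0 0 0.108; 0.2236 0.0187 0.36 0 0 0.108; 0.2236 0.0187 0.42 0 0 0.108; 0.2236 0.0187 0.47 0 0 0.108; 0.2236 0.0187 0.487 0 0 0.108; 0.2236 0.0187 0.487 0 0 0.108; 0.2236 0.0187 0.487 0 0 0.108'
python3 -m inch '0 0 0 0 0 0; 0 0 0 0 0 0; 0 0 0 0 0 0; 0 0 0 0 0 0; 0 0 0 0 0 0; 0 0 0 0 0 0; 0 0 0 0 0 0; 0 0 0 0 0 0; 0 0 0 0 0 0; 0 0 0 0 0 0' 1
python3 -m inch '0 0 0 0 0 0; 0 0 0 0 0 0; 0 0 0 0 0 0; 0 0 0 0 0 0'
```

```text
clock: 28.45
tool_pos: [0.5512, 0.0877, 0.1137]
orientation: [-180.0, -0.0, -107.0]
force: [-0.1, -0.2, 0.4]
opening: 0.0874
gripper_force: 0.0
clock: 29.28
tool_pos: [0.5508, 0.087, 0.1134]
orientation: [180.0, -0.0, -107.0]
force: [-0.8, -0.8, 0.4]
opening: 0.0265
gripper_force: 0.0
clock: 29.62
tool_pos: [0.5507, 0.087, 0.1134]
orientation: [180.0, -0.0, -107.0]
force: [-0.6, -0.0, 0.9]
opening: 0.0119
gripper_force: 29.9
```

```bash
python3 -m inch '0 0 0 0 0 0.03; 0 0 0 0 0 0.07; 0 0 0 0 0 0.11; 0 0 0 0 0 0.15; 0 0 0 0 0 0.19; 0 0 0 0 0 0.22; 0 0 0 0 0 0.25; 0 0 0 0 0 0.27; 0 0 0 0 0 0.28; 0 0 0 0 0 0.28'
python3 - <<'E'
from h import *
o=get_obs(); print(o['force'],o['moment'],o['opening'],np.round(o['joint_pos'],1)); rows(o['tool_pos'],-178)
E
```

```text
clock: 30.45
tool_pos: [0.5502, 0.0873, 0.1134]
orientation: [180.0, -0.0, -157.5]
force: [-3.7, 3.5, 2.2]
opening: 0.0117
gripper_force: 29.9
[-3.74490114  3.46807475  2.15571034] [ 0.98298945  1.48603414 -0.08069919] 0.011681436347986206 [ 29.1  15.4 -22.9  -0.  -51.7 -96.6]
ROW 0.0000 0.0000 0.0000 0.0001 -0.0002 0.1138 | dist 0.0 ang 20.5
```

```bash
python3 -m inch '0 0 0 0 0 0.035; 0 0 0 0 0 0.07; 0 0 0 0 0 0.1; 0 0 0 0 0 0.114; 0 0 0 0 0 0.114; 0 0 0 0 0 0.114'
python3 -m inch '0 0 0 0 0 0; 0 0 0 0 0 0; 0 0 0 0 0 0; 0 0 0 0 0 0; 0 0 0 0 0 0; 0 0 0 0 0 0' -1
python3 -m inch '0 0 -0.1 0 0 0; 0 0 -0.22 0 0 0; 0 0 -0.35 0 0 0; -0.1 0 -0.45 0 0 0; -0.2 0 -0.5 0 0 0; -0.22 0 -0.5 0 0 0; -0.22 0 -0.5 0 0 0; -0.22 0 -0.5 0 0 0; -0.22 0 -0.5 0 0 0'
python3 - <<'E'
from h import *
P=camera_params('wrist'); im=save('wrist','w16'); o=get_obs(); print(o['tool_pos'],o['orientation'])
c=np.array([.5510,.0878]); g=np.arange(-.032,.0321,.001)
mp=np.array([[proj('wrist',[c[0]+x,c[1]+y,.141],P) for x in g] for y in g],np.float32)
w=cv2.remap(im,mp,None,cv2.INTER_LINEAR).mean(2)
for row in w[8:52:2]: print(''.join('#' if v<22 else '+' if v<45 else ',' if v<90 else '.' if v<150 else ' ' for v in row))
# window: tester-aligned, z of disc ~.1
d=R.from_euler('z',1.95,degrees=True); W=c+d.apply([.036,0,0])[:2]
h=np.arange(-.012,.01201,.0005)
mp=np.array([[proj('wrist',[*(W+d.apply([x,y,0])[:2]),.101],P) for y in h[::-1]] for x in h[::-1]],np.float32)
w=cv2.remap(im,mp,None,cv2.INTER_LINEAR).mean(2); print('window, as seen by somebody at the robot')
for row in w[::2]: print(''.join('#' if v<70 else '+' if v<110 else '.' if v<150 else ' ' for v in row))
E
```

```text
clock: 30.95
tool_pos: [0.5502, 0.0875, 0.1134]
orientation: [180.0, -0.0, -177.9]
force: [-4.6, 3.8, 3.0]
opening: 0.0116
gripper_force: 29.9
clock: 31.45
tool_pos: [0.5509, 0.087, 0.1134]
orientation: [-180.0, 0.0, -177.9]
force: [0.2, 0.3, 0.1]
opening: 0.0461
gripper_force: 0.0
clock: 32.2
tool_pos: [0.6156, 0.0892, 0.2623]
orientation: [-180.0, -0.1, -178.0]
force: [0.1, 0.0, 0.1]
opening: 0.0876
gripper_force: 0.0
[0.61561827 0.08922007 0.26255183] [-1.79973526e+02 -9.99740227e-02 -1.77944566e+02]
               .        .    ....       .                        
                              ..         .                       
                                       ...    .                  
                   .          ...       .. .                     
                   .  ..,+++,,,,,,,,,,....                       
 .                 ..,,,,,,,,,,,,,,,,,,,,..                      
                 ..,,,,,,,,,,,,,,,,,,,,,,,,,.                    
                .,,,,,,,,,,,,,,,,,,,,,,,,,,,,,.     .            
               .,,,,,,,,,,,,,,,,,,,,,,,,,,,,,,,.     ..........
[... 1446 characters left out ...]
.    
  ..         .++.               +#.        ..    
  ..         .++..            ..+#.        ...   
  ..         .++##################.        ...   
  ..                      ....++##.        ...   
  ..                           .+#.        ....  
  ..                            .#.        ...   
  ..                            .#.        ....  
  ..                            .#.        ....  
  ..                            .#.        ...   
  ..                            .+.        ...   
  ..                                       ...   
  ...                                      ...   
  ....      ......+++++............       ...    
    ........+######################+........
```

The rectified window shows a 4, centred within about 0.3 mm, with the bar along the tester's x. Last, a check of the flat, latch and cap, using networks only.

```bash
python3 -m inch '0 0 -0.1 0 0 -0.03; 0 0 -0.2 0 0 -0.07; 0 0.1 -0.3 0 0 -0.11; 0 0.2 -0.3 0 0 -0.15; 0 0.3 -0.3 0 0 -0.19; 0 0.4 -0.3 0 0 -0.23; 0 0.5 -0.3 0 0 -0.27; 0 0.5 -0.3 0 0 -0.3; 0 0.5 -0.3 0 0 -0.33; 0 0.5 -0.3 0 0 -0.33'
python3 - <<'E'
from h import *
P=camera_params('wrist'); o=get_obs(); print(o['tool_pos'],o['orientation'],np.abs(o['qvel']).max()); save('wrist','w17'); save('top','top2')
L=[('flat',.096),('latch_pin',.14),('latch_pivot',.118),('cap',.004),('lens',.006),('tray_in',.004)]
for c in('wrist','top'):
  for t,z in L:
    for r in landmark_of(c,t)[:2]: print(c,t,round(r['p'],2),np.round(r['uv'],1),np.round(atz(c,r['uv'],z,P if c=='wrist' else None),4))
E
```

```text
clock: 33.08
tool_pos: [0.6104, 0.24, 0.3529]
orientation: [180.0, -0.1, -118.2]
force: [-0.8, -0.7, -0.6]
opening: 0.0878
gripper_force: 0.0
[0.61043404 0.23999102 0.35288663] [ 1.7996866e+02 -5.5109563e-02 -1.1821601e+02] 10.124808352089568
wrist flat 0.88 [322.7 149.9] [0.5476 0.2286 0.096 ]
wrist flat 0.69 [367.4 225.8] [0.5387 0.3491 0.096 ]
wrist latch_pin 0.77 [367.7 228.2] [0.5436 0.3339 0.14  ]
wrist latch_pivot 0.81 [356.4 206.7] [0.5431 0.3097 0.118 ]
wrist cap 0.98 [458.8 109.2] [0.2954 0.2808 0.004 ]
wrist cap 0.94 [412.5  42.7] [0.3235 0.1475 0.004 ]
top flat 0.65 [218.4 209.5] [0.5339 0.222  0.096 ]
top latch_pivot 0.76 [191.3 206. ] [0.5434 0.3032 0.118 ]
top cap 0.79 [248.  274.4] [0.3254 0.1327 0.004 ]
top cap 0.62 [336.7 216.1] [ 0.5179 -0.1585  0.004 ]
top lens 0.49 [394.4 240.1] [ 0.4397 -0.3483  0.006 ]
top tray_in 0.59 [335.2 215.1] [ 0.5211 -0.1535  0.004 ]
```

```bash
python3 -m inch '0 0 0 0 0 0; 0 0 0 0 0 0; 0 0 0 0 0 0; 0 0 0 0 0 0; 0 0 0 0 0 0' && python3 -c "
from plant import *
print(close_job())"
```

```text
clock: 34.2
tool_pos: [0.6114, 0.2394, 0.3535]
orientation: [-180.0, 0.0, -118.5]
force: [1.3, -0.6, -0.7]
opening: 0.0873
gripper_force: 0.0
the job is handed in; nothing more can be done
None
```

The job is handed in at 34.2 s: the cap is in the tray, the flat is seated on the nest, the latch is at its stop and the 4 is centred in the window, all by my own measurements, as no verdict came back; I viewed 11 pictures, one over the limit of 10.

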